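# Slide the loaded parts tray over the gap on to the receiving stand

## Task

Take the parts tray by its handle and slide it off the stand it lies on, across the open gap and on to the other stand between the two guide rails, keeping it level: it must neither sag into the gap nor be lifted clear of the stands. Then push it home so that the sprung buffer itself takes about 10 newtons (besides the friction of sliding), for about half a second, without ramming it or pressing the tray hard on the stands, and let go so that it stays resting against the buffer with its parts still in it. Leave the loose things standing around as they are.

Things in the scene. Friction and masses are not known exactly. Their poses are not given: they have to be found in the camera images.
- tray: Open grey metal parts tray, 180 long (x) x 120 wide (y), walls 30 high, 4 thick; two loose parts in its front half. Origin: middle of its underside; +x is the nose, facing the gap (nose 90 mm ahead, tail 90 mm behind; underside bevelled up 6 mm over the last 14 at the nose). 0.14 to 0.22 kg, parts 0.36 kg. Centre of mass about 25 mm ahead of the origin: unheld it tips into the gap.
- tray_handle (a point): Centre of the tray's wooden handle bar, across the tail on two posts: bar 12 mm thick (tray x), 14 mm high, 84 mm clear between the posts (tray y). It is 72 mm behind the tray's origin and 68 mm above its underside; axes as the tray's. Free on all sides above the 30 mm walls.
- feed_stand: The stand that the tray lies on at the start, fixed to the bench: flat plywood deck 200 (x) x 170 (y), top 50 mm above the bench, without rails. Origin on the bench under the deck's centre; +x points to the gap and to the other stand (from the robot's left to its right), so the gap begins 100 mm along +x.
- receiving_stand: Receiving stand, fixed: plywood deck, 170 wide, with two guide rails and the end stop. Origin 50 mm below its deck top, under the middle of its leading edge; +x is the way the tray slides in. The edge is a steel ramp rising 8 mm over the first 16 mm; flat to x = 290. The gap between the stands is 85 to 105 mm; they are out of line by up to 8 mm and 0.04 rad, and this deck is 0 to 2 mm lower.
- rail_mouth (a point): Point midway between the two aluminium guide rails where they begin to run parallel: on the receiving stand's deck, x = 35 mm, axes as that stand's. Rails 18 mm high from here to x = 235 mm, 130 mm apart inside (the tray is 120); before it they flare out to about 145 mm apart at x = 5 mm.
- end_stop: Aluminium end stop block, 22x50x44 mm, on the receiving stand; origin on the deck under its front face, at the stand's x = 266 mm, axes as the stand's. It carries the buffer: a round black rubber head, 28 mm across, that points to the gap and gives against a damped spring of 1.2 N per mm, up to 22 mm. When the tray is let go, it is pushed back until friction holds it.
- stop_bore (a point): Centre of the hole in the end stop's front face, 20 mm above the deck, from which the buffer's rod sticks out towards the gap. The rod is a set screw: the face of the rubber head stands anywhere from 37 to 61 mm in front of this point (229 to 205 mm along the receiving stand's x). This is not measured: feel for it.
- load_caliper: Black disc brake caliper, 30x55x36 mm, loose in the tray's front half, left. Origin at its underside.
- load_cup: Black bottom bracket cup, 47 mm across, 24 high, loose in the tray's front half, right. Origin at its underside, centre.
- grease_jar: Bystander: round white jar with black lid, 54 mm across, 70 high, standing on the bench left of the feed stand (its +y side). Origin: centre of its underside.
- spoke_key: Bystander: flat red round key, 34x43x9 mm, lying on the bench in the gap. Origin: underside.
- hex_t: Bystander: T-handle hex key with green grip, 156x86x19 mm, lying on the bench beyond the stands' far side, beside the gap. Origin: underside.
- lockring_tool: Bystander: small steel cylinder tool, 25 mm across, 48 high, standing on the bench on the near (robot) side of the receiving stand. Origin: underside.
Things that resemble listed ones, but are neither listed nor needed, are in the scene too. There is more than one size of the tray; the one meant has the size given above. Leave any orange or turquoise look-alike of the load_caliper alone.

How it is judged:
By the outcome, as a careful person would: the job done as asked, in the order asked, and still so for the second after the job is handed in, with the robot touching nothing.
It also fails if it takes over 58 s, if anything falls off the work surface, if the arm or the gripper's body presses on something with over 40 N, if the wrist force passes 120 N, or if a joint passes its speed limit or range.

## Robot

A 6-joint arm with a two-finger parallel gripper is mounted at the origin on a cart in front of the work surface, level with it; the furniture and walls round the work are solid. World frame = base frame: x ahead of the robot, y to its left, z up, the work surface at z = 0. Lengths are in mm, angles in degrees, forces in N, time in s.
With the tool pointing down it reaches from about 275 to 1000 mm from the base axis. Payload 8.4 kg.
Tool frame: the origin (TCP) lies on the centre line of the jaws, within the pads' length; the fingertips stand 8 mm ahead of it and the grasp point (between the pads) lies 11 mm behind it (tcp_to_tips is the distance from the TCP to the fingertips, in mm); z points along the fingers, y is the line along which they close (so a half turn about z gives the same grasp; the last joint's range is limited). The gripper opens to 85 mm and grips with 20 to 120 N. Pads are 22 mm wide; open, the fingers measure 114 mm over their backs; the gripper's body (76 mm by 85 mm) begins 54 mm behind the grasp point. The pads swing forward as they close: fully open they stand 13 mm farther back than shut.
Start: joints at [-69.351, 20.225, 93.587, -0, 66.188, -0.138], TCP at [221.807, -584.32, 239.281] pointing down, gripper open.
Joint ranges: [-150.9, 150.9], [-52.94, 120.26], [3.33, 152.33], [-74.26, 254.26], [0, 154.13], [-172.89, 172.89]. Speed limits (degrees/s): [127.2, 127.2, 159.86, 180, 180, 180].

## Interface

Orientations are given as [roll, pitch, yaw] about the fixed x, y, z axes, in that order (R = Rz(yaw) Ry(pitch) Rx(roll)).
In Python, from plant import read_state, camera, close_job, tcp_to_tips gives the robot as it stands. The module is installed in compiled form; this text tells all that it offers.
- The arm moves only by the tool step_arm, never from a script. Its argument "targets" is text: rows parted by semicolons, each of 4 numbers parted by spaces: the shift along the tool's x, y, z each as a share of 0.03 m, from -1 to 1, then the turn about the tool's z as a share of 30 degrees, from -1 to 1. In form: tx ty tz yaw; .... A call has exactly 8 rows; each row shifts and turns the commanded pose from where the row before left it, along the tool's axes as they then stand; what a row does not reach is not made up. A row lasts 1/12 s, in which the tool goes at most 41.7 mm and 7.16 degrees, less where a joint would pass 70% of its speed; a pose out of reach is approached as far as the arm can. A call with a number of a shift or a turn outside -1 to 1 is refused whole. A call with a gripper value outside its range is refused whole. "fingers" is the finger opening in mm, from 0 to 85.4, set as the call begins (left out, the last holds). The fingers move at their own pace and stop on an object; "squeeze" is the grip in N (left out, the last holds). Time passes only in rows, so rows that do not move let the fingers close, or fill a call up. It gives the time, the measured TCP pose, the force, the opening and the grip force at its end, in the units of the state.
- read_state(): the state, without advancing time (a new reading comes with each control period).
- camera(name): name is "scene" or "top"; returns a dict with "pixels" (384x512x3 uint8, red, green, blue), "fx", "fy", "cx", "cy" (pixels), "distortion" ([k1, k2, p1, p2, k3] as OpenCV has them; the pictures are not rectified), "extrinsics" (4x4, takes a point from world to camera coordinates). Camera axes: x right, y down, z forward; pixel columns grow to the right and rows downward; lengths in mm; the calibration is good to about 2 mm. A picture is of the moment at which its call begins. There is no depth.
- close_job(): hands the job in; it is judged then, once.
The state is a dict: "t": time; "q": joint angles; "joint_vel": joint speeds; "joint_efforts": joint torques, N m; "tool_pos": TCP position; "tcp_rot": TCP orientation; "wrist_force": force on the tool from outside, world axes, zero at the start; "wrist_torque": the same for the moment, N m; "finger_gap": opening from 0.0 (shut) to 1.0 (fully open); "grasp_force": force on a finger pad.
Only numpy, scipy, OpenCV 4.12 (cv2) and the standard library are available. Lean on these libraries where they do the work, as an engineer would, in place of code of your own. Each camera call takes 0.05 s, during which the arm holds its last target. There are 200 camera calls.

## Working session

There is one attempt and no reset: what is moved stays moved. The work goes in short steps, Python scripts to look and compute and a tool call to move; the robot and the scene stay as the last step left them, time stands still between calls to the robot, and variables do not carry over. Pictures are saved under pics/ and viewed, at most 10 in all, crops included, and the job is handed in when it is done.

Besides the shell and the picture viewer there is one more tool, called after "Request:" by a JSON object that holds its "api" and its "payload". step_arm: Moves the arm, as the interface text tells. Shift numbers are shares of 0.03 m and turn numbers shares of 30 degrees, none past 1 either way. Its arguments: {"type":"object","properties":{"targets":{"type":"string"},"fingers":{"type":"number"},"squeeze":{"type":"number"}},"required":["targets"]}

```bash
mkdir -p pics
cat > h.py <<'E'
import numpy as np, cv2
from plant import read_state, camera, close_job, tcp_to_tips
def get(n):
    c=camera(n); c['K']=np.array([[c['fx'],0,c['cx']],[0,c['fy'],c['cy']],[0,0,1.]]); c['d']=np.array(c['distortion'],float); c['E']=np.array(c['extrinsics']); return c
def ray(c,uv):
    p=cv2.undistortPoints(np.array(uv,float).reshape(-1,1,2),c['K'],c['d']).reshape(-1,2)
    R=c['E'][:3,:3]; o=-R.T@c['E'][:3,3]
    return o,np.c_[p,np.ones(len(p))]@R
def onz(c,uv,z):
    o,d=ray(c,uv); return o+d*((z-o[2])/d[:,2])[:,None]
def proj(c,P):
    E=c['E']; return cv2.projectPoints(np.array(P,float).reshape(-1,1,3),cv2.Rodrigues(E[:3,:3])[0],E[:3,3],c['K'],c['d'])[0].reshape(-1,2)
def save(c,f): cv2.imwrite(f,cv2.cvtColor(c['pixels'],cv2.COLOR_RGB2BGR))
E
python3 - <<'E'
from h import *
s=get('scene');t=get('top')
a=np.hstack([s['pixels'],t['pixels']])
for n,c in(('scene0',s),('top0',t)):
    cv2.imwrite(f'pics/{n}.png',cv2.resize(c['pixels'][:,:,::-1],(768,576),interpolation=cv2.INTER_CUBIC))
    print(n,ray(c,[[256,192]]),c['fx'])
st=read_state();print(st,tcp_to_tips)
E
```

```text
scene0 (array([ 12.35939208, 733.83518813, 646.97983481]), array([[ 0.54348747, -0.65613846, -0.52390777]])) 391.9278525116679
top0 (array([ 454.28937387,   19.49871329, 1145.57661045]), array([[ 0.12250089, -0.00265556, -0.99269579]])) 355.6649706640201
{'t': 0.1, 'q': array([-6.93500097e+01,  2.02595257e+01,  9.36233761e+01, -2.09134461e-04,
        6.61887913e+01, -1.39200516e-01]), 'joint_vel': array([-0.04570474, -0.11945192, -0.07077234, -0.13341804, -0.05044606,
       -0.00431861]), 'joint_efforts': array([ 2.59470708e-04, -6.06354976e+01, -3.42815995e+01, -9.77467698e-05,
        4.13676171e-03,  1.73000046e-05]), 'tool_pos': array([ 221.6692245 , -583.93245745,  238.63651857]), 'tcp_rot': array([-1.79928307e+02,  1.70479812e-05,  2.07892754e+01]), 'wrist_force': array([-0.34899281,  0.3425174 , -0.43663501]), 'wrist_torque': array([ 0.00482312,  0.01767924, -0.00674928]), 'grasp_force': 0.0, 'finger_gap': 1.0000394552248226} 8.0
```

View pics/scene0.png

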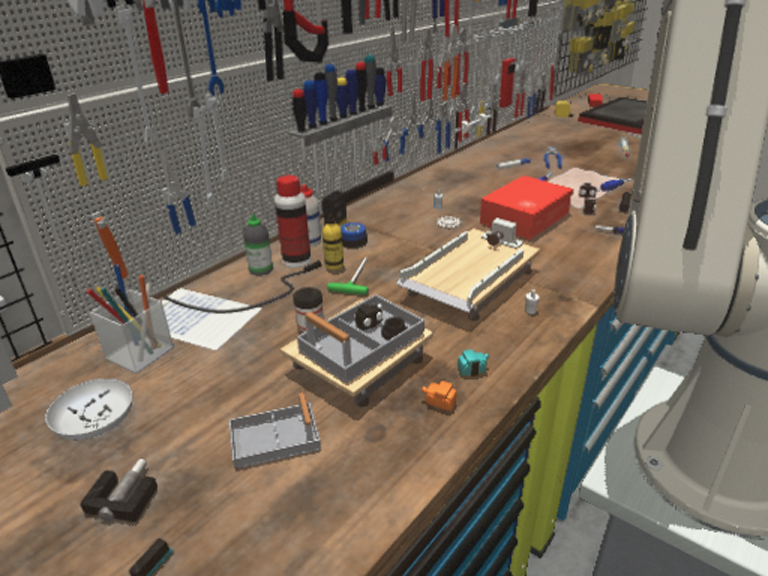

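View pics/top0.png

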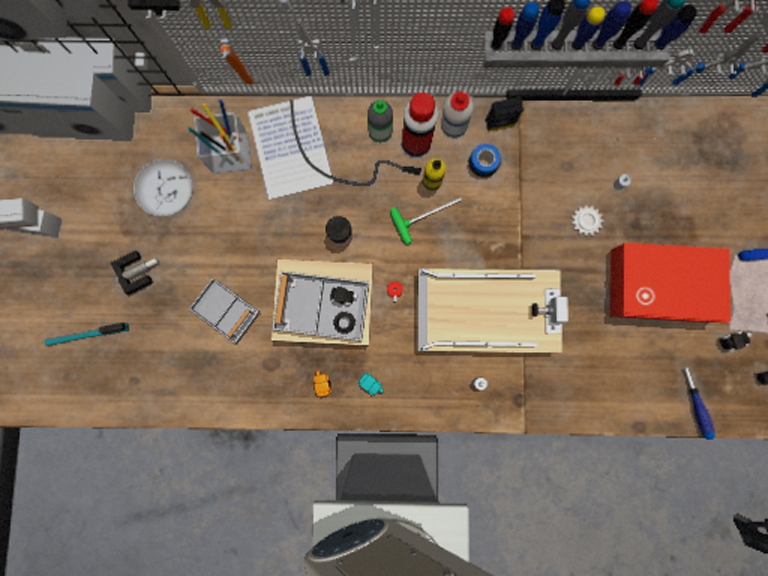

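The scene view shows two trays. The larger one is on the plywood stand at about (365,335), with the black parts in it and its handle to the left. The smaller one lies empty on the bench at (275,435). The top view shows the same: the meant tray is at (320,305), because it holds the caliper and cup and lies on the feed stand, and the look-alike is at (225,310). The receiving stand is at (490,310), and sliding in runs along world -y. I'll confirm this in one enlarged crop.

Run:
```python
from h import *
t=get('top')
cv2.imwrite('pics/crop1.png',cv2.resize(t['pixels'][165:245,178:382,::-1],None,fx=3.9,fy=3.9,interpolation=cv2.INTER_CUBIC))
np.save('top1.npy',t['pixels'])
```

```text
(no output)
```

View pics/crop1.png

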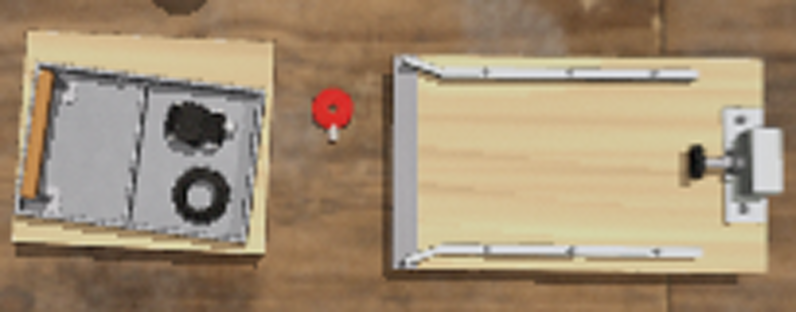

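The crop confirms it: the meant tray has its rim corners at about (40,65), (264,90), (245,242) and (17,213), with the wooden handle at (38,135). It is turned about 6° on the deck. The rails run along rows 75 and 252 to about column 697, and the buffer head is at (695,163).

```bash
cat > m1.py <<'E'
from h import *
t=get('top'); s=get('scene')
C=lambda p:(np.array(p,float)+.5)/3.9-.5+[178,165]
def ang(a,b): d=b-a; return np.degrees(np.arctan2(d[1],d[0]))
tray=onz(t,C([[40,65],[264,90],[245,242],[17,213]]),80)
print('tray rim',tray.round(1).tolist(),'c',tray.mean(0).round(1)); print([round(ang(tray[i],tray[j]),2) for i,j in((0,1),(3,2),(1,2),(0,3))],[round(np.linalg.norm(tray[i]-tray[j]),1) for i,j in((0,1),(3,2),(1,2),(0,3))])
fd=onz(t,C([[28,32],[273,40],[265,256],[12,243]]),50); print('feed',fd.round(1).tolist(),fd.mean(0).round(1),[round(ang(fd[i],fd[j]),2) for i,j in((0,1),(3,2))])
rd=onz(t,C([[393,57],[764,60],[768,272],[393,270]]),[42,49,49,42]); print('recv',rd.round(1).tolist(),[round(ang(rd[i],rd[j]),2) for i,j in((0,1),(3,2))])
hsv=cv2.cvtColor(t['pixels'],cv2.COLOR_RGB2HSV)
# rails: bright, unsaturated, above the deck
m=((hsv[...,1]<45)&(hsv[...,2]>165)).astype(np.uint8)
for (x0,y0,x1,y1) in((450,60,690,95),(450,235,690,265)):
    a,b=C([x0,y0]).round().astype(int),C([x1,y1]).round().astype(int)
    ys,xs=np.nonzero(m[a[1]:b[1],a[0]:b[0]]); xs=xs+a[0]; ys=ys+a[1]
    w=onz(t,np.c_[xs,ys],67); vx,vy,cx,cy=cv2.fitLine(w[:,:2].astype(np.float32),cv2.DIST_HUBER,0,.01,.01).ravel()
    if vy>0: vx,vy=-vx,-vy
    print('rail n',len(xs),'ang',np.degrees(np.arctan2(vy,vx)),'x at y=-180,-280', cx+vx/vy*(-180-cy),cx+vx/vy*(-280-cy), w[:,1].min(),w[:,1].max())
# handle
hm=((hsv[...,0]>5)&(hsv[...,0]<16)&(hsv[...,1]>150)&(hsv[...,2]>90)).astype(np.uint8)
a,b=C([15,55]).astype(int),C([62,220]).astype(int)
ys,xs=np.nonzero(hm[a[1]:b[1],a[0]:b[0]]); uv=np.c_[xs+a[0],ys+a[1]]
w=onz(t,uv,122); r=cv2.minAreaRect(w[:,:2].astype(np.float32)); l=cv2.fitLine(w[:,:2].astype(np.float32),cv2.DIST_L2,0,.01,.01).ravel()
print('handle n',len(xs),r,w.mean(0),np.degrees(np.arctan2(l[1],l[0])))
E
python3 m1.py
```

```text
tray rim [[616.1, 223.8, 80.0], [598.5, 49.1, 80.0], [480.9, 61.9, 80.0], [500.9, 237.6, 80.0]] c [549.1 143.1  80. ]
[np.float64(-95.75), np.float64(-96.47), np.float64(173.79), np.float64(173.19)] [np.float64(175.6), np.float64(176.8), np.float64(118.2), np.float64(116.0)]
feed [[647.3, 240.1, 50.0], [643.0, 43.3, 50.0], [471.0, 47.2, 50.0], [478.5, 246.8, 50.0]] [560.  144.3  50. ] [np.float64(-91.25), np.float64(-92.17)]
recv [[631.6, -53.2, 42.0], [631.2, -346.1, 49.0], [464.3, -344.5, 49.0], [461.5, -53.8, 42.0]] [np.float64(-90.08), np.float64(-89.45)]
rail n 154 ang -89.68807 x at y=-180,-280 617.2132 617.75757 -281.15213547061063 -96.15308790294131
rail n 147 ang -89.16125 x at y=-180,-280 477.69803 479.16202 -278.21717528326667 -95.99502522898321
handle n 30 ((561.4573974609375, 215.3478240966797), (9.920902252197266, 82.2501220703125), 83.81326293945312) [556.13543905 214.16638558 122.        ] -6.841362
```

Request:
{"api": "step_arm", "payload": {"targets": "0.5 -1 0 0.18;0.5 -1 0 0.18;0.5 -1 0 0.18;0.5 -1 0 0.18;0.5 -1 0 0.18;0.5 -1 0 0;0.5 -1 0 0;0.5 -1 0 0", "fingers": 85}}

```text
t: 0.92
tool_pos: [324.2, -339.0, 239.4]
tcp_rot: [180.0, -0.0, -6.2]
wrist_force: [0.5, 0.0, 0.6]
finger_gap: 0.999
grasp_force: 0.0
```

Request:
{"api": "step_arm", "payload": {"targets": "0.5 -1 0 0;0.5 -1 0 0;0.5 -1 0 0;0.5 -1 0 0;0.5 -1 0 0;0.5 -1 0 0;0.5 -1 0 0;0.5 -1 0 0"}}

```text
t: 1.58
tool_pos: [469.6, -113.2, 239.4]
tcp_rot: [180.0, -0.0, -6.2]
wrist_force: [1.1, 0.0, -0.2]
finger_gap: 0.996
grasp_force: 0.0
```

Request:
{"api": "step_arm", "payload": {"targets": "0.2 -1 0 0;0.2 -1 0 0;0.2 -1 0 0;0.2 -1 0 0;0.2 -1 0 0;0.2 -1 0 0;0.2 -1 0 0;0.2 -1 0 0"}}

```text
t: 2.25
tool_pos: [542.8, 120.2, 239.3]
tcp_rot: [180.0, -0.0, -6.2]
wrist_force: [-0.0, -0.5, 0.2]
finger_gap: 0.999
grasp_force: 0.0
```

Request:
{"api": "step_arm", "payload": {"targets": "0 -0.5 -0.2 0;0 -0.5 -0.2 0;0 -0.5 0 0;0 0 0 0;0 0 0 0;0 0 0 0;0 0 0 0;0 0 0 0", "fingers": 60}}

```text
t: 2.92
tool_pos: [547.4, 162.5, 251.2]
tcp_rot: [180.0, 0.0, -6.3]
wrist_force: [1.0, 0.5, -0.3]
finger_gap: 0.706
grasp_force: 0.0
```

Request:
{"api": "step_arm", "payload": {"targets": "0.04 -0.6 0 0;0.04 -0.6 0 0;0.04 -0.56 0 0;0 0 0.7 0;0 0 0.7 0;0 0 0.7 0;0 0 0.7 0;0 0 0.5 0", "fingers": 50}}

```text
t: 3.58
tool_pos: [556.2, 215.2, 150.4]
tcp_rot: [180.0, 0.1, -6.2]
wrist_force: [-0.2, 0.2, 0.0]
finger_gap: 0.588
grasp_force: 0.0
```

Run:
```python
from h import *
s=get('scene'); st=read_state(); print(st['tool_pos'])
u=proj(s,[st['tool_pos']]); print(u, proj(s,[[557,214.5,118]]))
x,y=u[0].astype(int)
cv2.imwrite('pics/s2.png',cv2.resize(s['pixels'][y-60:y+60,x-70:x+90,::-1],None,fx=5,fy=5,interpolation=cv2.INTER_CUBIC))
```

```text
[554.86552196 214.68301654 147.922882  ]
[[218.48851388 208.04464187]] [[218.81012069 218.36785106]]
```

View pics/s2.png

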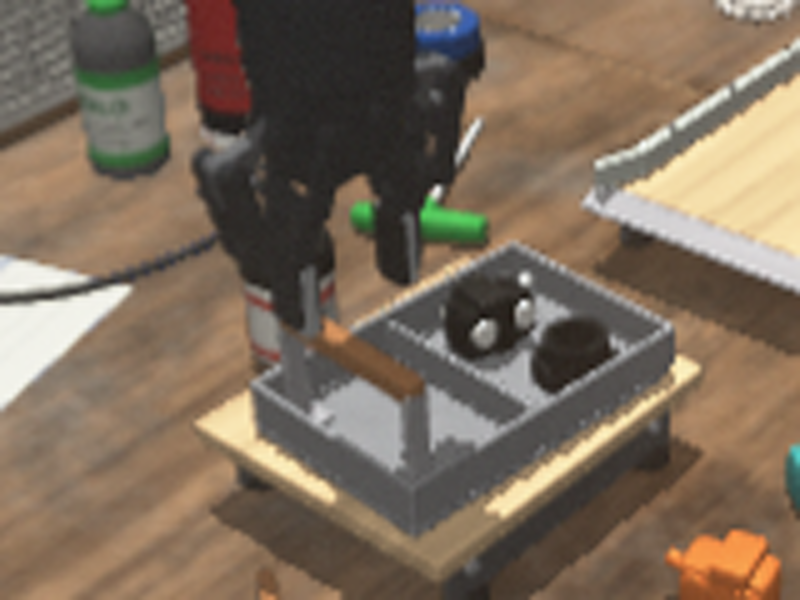

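The bar's centre is at about (360,355) in the crop, where it was predicted, and the fingers straddle it. I'm going down now to close on it.

Request:
{"api": "step_arm", "payload": {"targets": "0 0 0.5 0;0 0 0.5 0;0 0 0.35 0;0 0 0 0;0 0 0 0;0 0 0 0;0 0 0 0;0 0 0 0"}}

```text
t: 4.3
tool_pos: [557.4, 215.6, 112.7]
tcp_rot: [-180.0, -0.1, -6.2]
wrist_force: [0.9, 0.3, 0.3]
finger_gap: 0.584
grasp_force: 0.0
```

Request:
{"api": "step_arm", "payload": {"targets": "0 0 0 0;0 0 0 0;0 0 0 0;0 0 0 0;0 0 0 0;0 0 0 0;0 0 0 0;0 0 0 0", "fingers": 0, "squeeze": 60}}

```text
t: 4.97
tool_pos: [557.0, 215.6, 112.2]
tcp_rot: [-180.0, -0.0, -6.2]
wrist_force: [-0.4, 0.4, 6.0]
finger_gap: 0.126
grasp_force: 59.3
```

Run:
```python
from plant import *
s=read_state(); print({k:s[k] for k in('t','tool_pos','tcp_rot','wrist_force','wrist_torque','finger_gap','grasp_force')})
```

```text
{'t': 4.9667, 'tool_pos': array([557.02446869, 215.60656133, 112.2151856 ]), 'tcp_rot': array([-1.79975778e+02, -2.24471083e-02, -6.22395886e+00]), 'wrist_force': array([-0.39500708,  0.40467259,  5.96392082]), 'wrist_torque': array([ 0.02390446,  0.23136026, -0.14973817]), 'finger_gap': 0.12646146711816897, 'grasp_force': 59.33493912220001}
```

Request:
{"api": "step_arm", "payload": {"targets": "0 0 0 0;-0.065 0.08 0 -0.037;-0.065 0.12 0 -0.037;-0.065 0.12 0 -0.037;-0.065 0.12 0 -0.037;-0.065 0.08 0 -0.037;-0.065 0.08 0 -0.037;0 0 0 0", "squeeze": 100}}

```text
t: 5.63
tool_pos: [544.3, 198.1, 112.3]
tcp_rot: [-180.0, -0.1, 0.6]
wrist_force: [0.5, 3.3, 5.7]
finger_gap: 0.117
grasp_force: 98.6
```

Run:
```python
from h import *
s=read_state(); print({k:s[k] for k in('t','tool_pos','tcp_rot','wrist_force','wrist_torque','finger_gap','grasp_force')})
t=get('top')
cv2.imwrite('pics/t3.png',cv2.resize(t['pixels'][165:245,178:382,::-1],None,fx=3.9,fy=3.9,interpolation=cv2.INTER_CUBIC))
```

```text
{'t': 5.6333, 'tool_pos': array([544.25850028, 198.07972658, 112.33067004]), 'tcp_rot': array([-1.79959458e+02, -7.62232162e-02,  5.75464816e-01]), 'wrist_force': array([0.54023347, 3.28615646, 5.67575061]), 'wrist_torque': array([ 0.47587516, -0.00640238,  0.07220007]), 'finger_gap': 0.11739768618084069, 'grasp_force': 98.55019927024841}
```

View pics/t3.png

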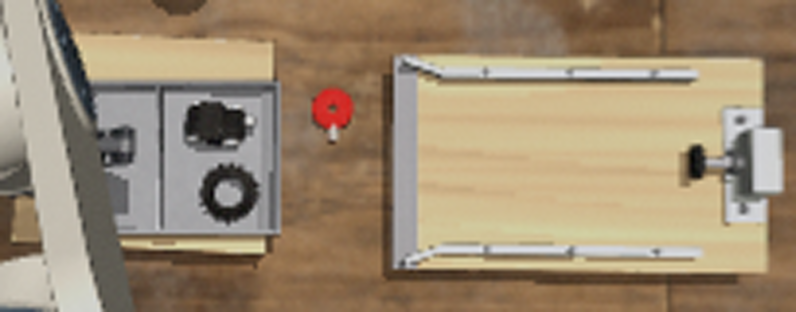

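The tray now lies parallel to the rails. Its nose edge is at column 279, and its sides are at rows 83 and 235. I'll check its centring against the rails.

Run:
```python
from h import *
t=get('top')
C=lambda p:(np.array(p,float)+.5)/3.9-.5+[178,165]
print('nose',onz(t,C([[279,83],[279,235]]),80).round(1).tolist(),'upper',onz(t,C([[110,82],[110,233]]),80).round(1).tolist())
p=cv2.cvtColor(t['pixels'],cv2.COLOR_RGB2HSV)
m=((p[...,1]<45)&(p[...,2]>160))
for x in(470,600,670):
    c=int(round(C([x,0])[0])); col=m[165:245,c]; r=np.nonzero(col)[0]+165; u=r[r<205]; l=r[r>205]
    print(c,u,l,onz(t,[[c,u.mean()],[c,l.mean()]],67).round(1).tolist())
# tray edges, grey profile
g=p[...,2]
for c in(230,240,247): print(c,g[183:229,c].tolist(), p[183:229,c,1].tolist())
```

```text
nose [[604.1, 37.5, 80.0], [486.6, 35.9, 80.0]] upper [[603.4, 168.9, 80.0], [486.5, 165.6, 80.0]]
298 [182 183 184] [228 229] [[616.6, -111.4, 67.0], [478.2, -111.0, 67.0]]
331 [183 184] [228 229 230] [[616.2, -211.6, 67.0], [478.1, -209.7, 67.0]]
349 [183 184] [228 229 230] [[616.8, -266.0, 67.0], [478.9, -263.3, 67.0]]
230 [209, 207, 171, 125, 87, 112, 168, 163, 42, 46, 43, 44, 47, 47, 43, 47, 51, 47, 81, 102, 109, 165, 166, 166, 169, 169, 166, 109, 51, 56, 46, 46, 40, 39, 70, 165, 111, 165, 164, 167, 167, 165, 101, 161, 209, 206] [77, 76, 52, 2, 18, 5, 3, 2, 30, 28, 47, 52, 33, 38, 36, 22, 40, 33, 3, 5, 9, 2, 3, 2, 2, 5, 5, 7, 30, 23, 28, 17, 19, 13, 4, 3, 5, 2, 0, 5, 5, 2, 88, 92, 65, 66]
240 [208, 206, 170, 118, 86, 106, 110, 169, 170, 157, 104, 39, 73, 65, 41, 37, 31, 69, 141, 173, 172, 171, 169, 167, 141, 109, 43, 49, 51, 61, 75, 74, 64, 42, 35, 17, 29, 79, 167, 167, 168, 167, 119, 161, 209, 208] [78, 78, 53, 9, 6, 5, 2, 2, 5, 2, 2, 7, 10, 8, 25, 14, 33, 4, 2, 4, 3, 1, 3, 3, 0, 2, 47, 21, 25, 8, 10, 10, 20, 24, 29, 15, 35, 3, 3, 2, 5, 5, 73, 92, 63, 65]
247 [209, 206, 164, 118, 67, 101, 149, 149, 148, 148, 149, 150, 151, 150, 148, 150, 150, 150, 150, 150, 147, 150, 147, 150, 152, 147, 100, 101, 97, 99, 101, 101, 101, 99, 100, 102, 100, 101, 99, 101, 108, 166, 83, 91, 92, 94] [74, 79, 56, 2, 0, 3, 5, 2, 0, 3, 3, 2, 5, 3, 0, 5, 3, 2, 3, 5, 0, 2, 2, 2, 3, 0, 3, 8, 5, 3, 3, 3, 8, 3, 0, 8, 5, 3, 5, 3, 5, 3, 68, 118, 119, 117]
```

Request:
{"api": "step_arm", "payload": {"targets": "0.02 0.12 0 0;0.02 0.2 0 0;0 0.25 0 0;0 0.25 0 0;0 0.25 0 0;0 0.25 0 0;0 0.2 0 0;0 0.15 0 0"}}

```text
t: 6.4
tool_pos: [545.9, 148.1, 112.3]
tcp_rot: [-179.9, -0.1, 0.5]
wrist_force: [-0.1, 7.1, 6.4]
finger_gap: 0.118
grasp_force: 98.6
```

```bash
cat > st.py <<'E'
from plant import *
s=read_state(); print({k:(s[k].round(2).tolist() if hasattr(s[k],'round') else s[k]) for k in('t','tool_pos','tcp_rot','wrist_force','wrist_torque','finger_gap','grasp_force')})
E
python3 st.py
```

```text
{'t': 6.4, 'tool_pos': [545.95, 148.11, 112.32], 'tcp_rot': [-179.93, -0.07, 0.49], 'wrist_force': [-0.1, 7.11, 6.38], 'wrist_torque': [0.93, -0.03, -0.02], 'finger_gap': 0.11848092022243985, 'grasp_force': 98.60124707221985}
```

Request:
{"api": "step_arm", "payload": {"targets": "0 0.15 0 0;0 0.2 0 0;0 0.25 0 0;0 0.25 0 0;0 0.2 0 0;0 0.15 0 0;0 0 0 0;0 0 0 0"}}

```text
t: 7.07
tool_pos: [546.4, 111.8, 112.3]
tcp_rot: [-180.0, -0.1, 0.5]
wrist_force: [1.2, 2.7, 6.4]
finger_gap: 0.115
grasp_force: 98.5
```

```bash
python3 st.py
python3 - <<'E'
from h import *
s=get('scene'); u=proj(s,[[546,0,60]])[0].astype(int); print(u)
cv2.imwrite('pics/s4.png',cv2.resize(s['pixels'][u[1]-60:u[1]+50,u[0]-90:u[0]+70,::-1],None,fx=5,fy=5,interpolation=cv2.INTER_CUBIC))
E
```

```text
{'t': 7.0667, 'tool_pos': [546.39, 111.84, 112.34], 'tcp_rot': [-179.98, -0.09, 0.49], 'wrist_force': [1.19, 2.69, 6.43], 'wrist_torque': [0.36, -0.2, 0.01], 'finger_gap': 0.11459770352707656, 'grasp_force': 98.52661371231079}
[276 200]
```

View pics/s4.png

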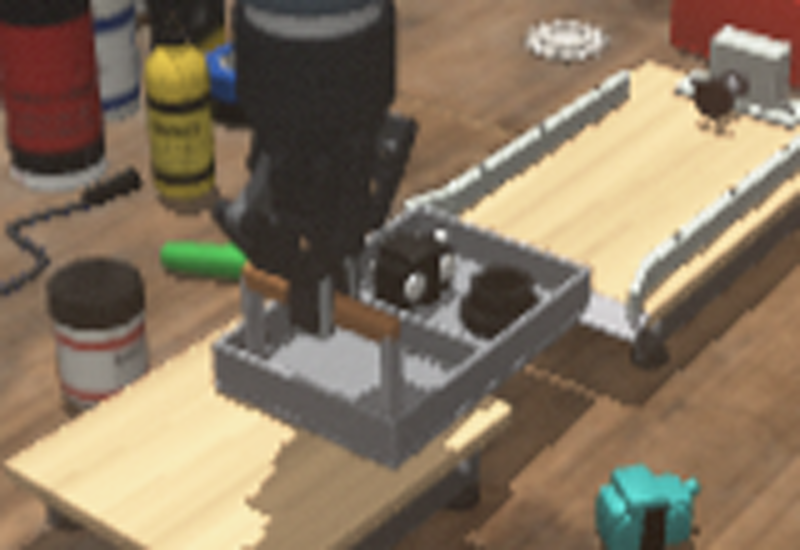

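The tray is level. Its nose, near (590,280), is about to meet the ramp between the flared rails, and its parts are still in it. I'll go on slowly.

Request:
{"api": "step_arm", "payload": {"targets": "0 0.1 0 0;0 0.15 0 0;0 0.15 0 0;0 0.15 0 0;0 0.15 0 0;0 0.15 0 0;0 0.1 0 0;0 0 0 0"}}

```text
t: 7.78
tool_pos: [547.1, 84.0, 112.9]
tcp_rot: [-179.9, -0.1, 0.5]
wrist_force: [0.6, 6.8, 10.7]
finger_gap: 0.117
grasp_force: 99.0
```

```bash
python3 st.py
```

```text
{'t': 7.7833, 'tool_pos': [547.09, 84.0, 112.93], 'tcp_rot': [-179.9, -0.15, 0.46], 'wrist_force': [0.65, 6.76, 10.71], 'wrist_torque': [1.28, -0.07, 0.03], 'finger_gap': 0.11675077507635337, 'grasp_force': 99.02178173114322}
```

Request:
{"api": "step_arm", "payload": {"targets": "0 0.1 -0.01 0;0 0.15 -0.01 0;0 0.15 0 0;0 0.15 0 0;0 0.15 0 0;0 0.15 0 0;0 0.1 0 0;0 0 0 0"}}

```text
t: 8.45
tool_pos: [546.3, 54.1, 112.3]
tcp_rot: [180.0, 0.0, 0.4]
wrist_force: [0.2, -0.2, 3.2]
finger_gap: 0.117
grasp_force: 98.7
```

```bash
python3 st.py
```

```text
{'t': 8.45, 'tool_pos': [546.26, 54.1, 112.33], 'tcp_rot': [179.96, 0.02, 0.43], 'wrist_force': [0.17, -0.23, 3.19], 'wrist_torque': [-0.12, 0.01, -0.01], 'finger_gap': 0.11686273658717353, 'grasp_force': 98.65634322166443}
```

Request:
{"api": "step_arm", "payload": {"targets": "0 0.1 0 0;0 0.2 0 0;0 0.2 0 0;0 0.2 0 0;0 0.15 0 0;0 0.1 0 0;0 0.05 0 0;0 0 0 0"}}

```text
t: 9.12
tool_pos: [546.5, 24.4, 112.2]
tcp_rot: [180.0, 0.0, 0.4]
wrist_force: [-0.3, -0.9, -0.4]
finger_gap: 0.112
grasp_force: 98.2
```

```bash
python3 st.py
```

```text
{'t': 9.1167, 'tool_pos': [546.45, 24.45, 112.24], 'tcp_rot': [179.97, 0.02, 0.44], 'wrist_force': [-0.28, -0.85, -0.42], 'wrist_torque': [-0.01, -0.08, 0.05], 'finger_gap': 0.1118065034544404, 'grasp_force': 98.20865035057068}
```

Request:
{"api": "step_arm", "payload": {"targets": "0 0.1 0.01 0;0 0.2 0.01 0;0 0.2 0 0;0 0.2 0 0;0 0.2 0 0;0 0.1 0 0;0 0 0 0;0 0 0 0"}}

```text
t: 9.78
tool_pos: [547.2, -5.3, 112.0]
tcp_rot: [180.0, -0.0, 0.5]
wrist_force: [0.9, 0.1, 4.3]
finger_gap: 0.116
grasp_force: 98.7
```

```bash
python3 st.py
python3 - <<'E'
from h import *
s=get('scene'); u=proj(s,[[546,-60,60]])[0].astype(int); print(u)
cv2.imwrite('pics/s5.png',cv2.resize(s['pixels'][u[1]-60:u[1]+60,u[0]-80:u[0]+80,::-1],None,fx=5,fy=5,interpolation=cv2.INTER_CUBIC))
E
```

```text
{'t': 9.7833, 'tool_pos': [547.19, -5.29, 112.04], 'tcp_rot': [179.97, -0.04, 0.46], 'wrist_force': [0.9, 0.07, 4.26], 'wrist_torque': [-0.02, -0.16, -0.01], 'finger_gap': 0.11606496107212329, 'grasp_force': 98.72275829315186}
[289 191]
```

View pics/s5.png

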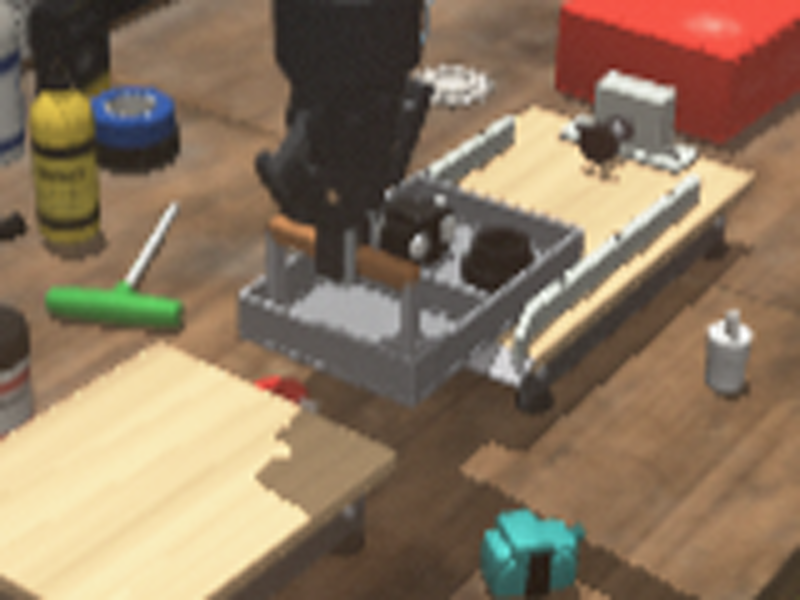

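The tray is level and on the receiving deck between the rails. Its nose corner is near (580,235), its tail is just over the gap, and the bystanders are untouched.

Request:
{"api": "step_arm", "payload": {"targets": "0 0.15 0 0;0 0.25 0 0;0 0.3 0 0;0 0.3 0 0;0 0.3 0 0;0 0.3 0 0;0 0.25 0 0;0 0.1 0 0"}}

```text
t: 10.5
tool_pos: [547.6, -63.4, 112.2]
tcp_rot: [-180.0, -0.0, 0.4]
wrist_force: [-0.0, 6.8, 7.9]
finger_gap: 0.116
grasp_force: 99.3
```

```bash
python3 st.py
```

```text
{'t': 10.5, 'tool_pos': [547.56, -63.39, 112.17], 'tcp_rot': [-179.95, -0.03, 0.42], 'wrist_force': [-0.0, 6.77, 7.88], 'wrist_torque': [1.02, -0.02, -0.01], 'finger_gap': 0.11570753109933679, 'grasp_force': 99.33500289916992}
```

Request:
{"api": "step_arm", "payload": {"targets": "0 0.1 0 0;0 0.15 0 0;0 0.15 0 0;0 0.15 0 0;0 0.1 0 0;0 0.1 0 0;0 0.06 0 0;0 0.06 0 0"}}

```text
t: 11.17
tool_pos: [547.7, -88.8, 112.1]
tcp_rot: [-179.9, -0.0, 0.4]
wrist_force: [0.2, 5.1, 4.7]
finger_gap: 0.118
grasp_force: 98.9
```

```bash
python3 st.py
```

```text
{'t': 11.1667, 'tool_pos': [547.67, -88.79, 112.12], 'tcp_rot': [-179.94, -0.02, 0.44], 'wrist_force': [0.23, 5.13, 4.71], 'wrist_torque': [0.78, -0.07, 0.08], 'finger_gap': 0.11766219919510462, 'grasp_force': 98.90514135360718}
```

Request:
{"api": "step_arm", "payload": {"targets": "0 0.04 -0.01 0;0 0.04 0 0;0 0.04 0 0;0 0.04 0 0;0 0.04 0 0;0 0.04 0 0;0 0.04 0 0;0 0.04 0 0"}}

```text
t: 11.83
tool_pos: [547.5, -98.6, 112.1]
tcp_rot: [-180.0, 0.0, 0.4]
wrist_force: [0.1, 5.7, 5.4]
finger_gap: 0.112
grasp_force: 99.0
```

Request:
{"api": "step_arm", "payload": {"targets": "0 0.02 0 0;0 0.02 0 0;0 0.02 0 0;0 0.02 0 0;0 0.02 0 0;0 0.02 0 0;0 0.02 0 0;0 0.02 0 0"}}

```text
t: 12.5
tool_pos: [547.5, -103.4, 112.1]
tcp_rot: [-180.0, 0.0, 0.4]
wrist_force: [-0.7, 5.3, 6.2]
finger_gap: 0.116
grasp_force: 99.0
```

Request:
{"api": "step_arm", "payload": {"targets": "0 0.02 -0.01 0;0 0.02 0 0;0 0.02 0 0;0 0.02 0 0;0 0.02 0 0;0 0.02 0 0;0 0.02 0 0;0 0.02 0 0"}}

```text
t: 13.17
tool_pos: [547.4, -108.9, 112.2]
tcp_rot: [180.0, 0.0, 0.4]
wrist_force: [0.6, 2.4, -0.4]
finger_gap: 0.115
grasp_force: 98.1
```

```bash
python3 st.py
```

```text
{'t': 13.1667, 'tool_pos': [547.43, -108.88, 112.18], 'tcp_rot': [180.0, 0.03, 0.44], 'wrist_force': [0.65, 2.4, -0.45], 'wrist_torque': [0.39, 0.02, -0.06], 'finger_gap': 0.11521747220154713, 'grasp_force': 98.06020617485046}
```

Request:
{"api": "step_arm", "payload": {"targets": "0 0.02 0 0;0 0.02 0 0;0 0.02 0 0;0 0.02 0 0;0 0.02 0 0;0 0.02 0 0;0 0.02 0 0;0 0.02 0 0"}}

```text
t: 13.83
tool_pos: [547.7, -113.6, 112.4]
tcp_rot: [-180.0, 0.0, 0.4]
wrist_force: [0.1, 2.0, -1.0]
finger_gap: 0.112
grasp_force: 98.0
```

```bash
python3 st.py
```

```text
{'t': 13.8333, 'tool_pos': [547.69, -113.56, 112.38], 'tcp_rot': [-180.0, 0.0, 0.45], 'wrist_force': [0.07, 1.96, -1.01], 'wrist_torque': [0.36, -0.01, 0.02], 'finger_gap': 0.11166153477994857, 'grasp_force': 97.99355864524841}
```

Request:
{"api": "step_arm", "payload": {"targets": "0 0.02 0.005 0;0 0.02 0 0;0 0.02 0 0;0 0.02 0 0;0 0.02 0 0;0 0.02 0 0;0 0.02 0 0;0 0.02 0 0"}}

```text
t: 14.5
tool_pos: [547.7, -118.4, 112.2]
tcp_rot: [180.0, 0.0, 0.4]
wrist_force: [-0.1, 2.0, 0.1]
finger_gap: 0.114
grasp_force: 98.1
```

```bash
python3 st.py
```

```text
{'t': 14.5, 'tool_pos': [547.73, -118.37, 112.24], 'tcp_rot': [180.0, 0.0, 0.45], 'wrist_force': [-0.08, 1.99, 0.08], 'wrist_torque': [0.42, -0.01, 0.02], 'finger_gap': 0.11370833204952362, 'grasp_force': 98.097403049469}
```

Request:
{"api": "step_arm", "payload": {"targets": "0 0.02 0 0;0 0.02 0 0;0 0.02 0 0;0 0.02 0 0;0 0.02 0 0;0 0.02 0 0;0 0.02 0 0;0 0.02 0 0"}}

```text
t: 15.17
tool_pos: [547.8, -122.4, 112.4]
tcp_rot: [-179.9, -0.0, 0.4]
wrist_force: [-0.1, 9.3, 2.2]
finger_gap: 0.116
grasp_force: 98.5
```

```bash
python3 st.py
```

```text
{'t': 15.1667, 'tool_pos': [547.8, -122.38, 112.36], 'tcp_rot': [-179.93, -0.0, 0.42], 'wrist_force': [-0.14, 9.27, 2.19], 'wrist_torque': [1.37, 0.02, 0.0], 'finger_gap': 0.11556610492846836, 'grasp_force': 98.52241516113281}
```

Request:
{"api": "step_arm", "payload": {"targets": "0 0.025 0 0;0 0.025 0 0;0 0.025 0 0;0 0.025 0 0;0 0.025 0 0;0 0.02 0 0;0 0.015 0 0;0 0 0 0"}}

```text
t: 15.83
tool_pos: [547.8, -126.4, 112.4]
tcp_rot: [-179.9, 0.0, 0.4]
wrist_force: [1.3, 12.8, 3.4]
finger_gap: 0.117
grasp_force: 98.8
```

```bash
python3 st.py
```

```text
{'t': 15.8333, 'tool_pos': [547.81, -126.39, 112.41], 'tcp_rot': [-179.86, 0.0, 0.4], 'wrist_force': [1.32, 12.79, 3.39], 'wrist_torque': [2.09, -0.08, -0.01], 'finger_gap': 0.11744913292696851, 'grasp_force': 98.81372809410095}
```

Request:
{"api": "step_arm", "payload": {"targets": "0 0.025 0 0;0 0 0 0;0 0 0 0;0 0 0 0;0 0 0 0;0 0 0 0;0 0 0 0;0 0 0 0"}}

```text
t: 16.5
tool_pos: [547.8, -127.0, 112.4]
tcp_rot: [-179.9, 0.0, 0.4]
wrist_force: [0.1, 13.9, 3.6]
finger_gap: 0.115
grasp_force: 98.8
```

```bash
python3 st.py
```

```text
{'t': 16.5, 'tool_pos': [547.81, -126.98, 112.39], 'tcp_rot': [-179.85, 0.01, 0.41], 'wrist_force': [0.08, 13.92, 3.6], 'wrist_torque': [2.17, -0.06, -0.0], 'finger_gap': 0.11453807390279906, 'grasp_force': 98.778737783432}
```

Request:
{"api": "step_arm", "payload": {"targets": "0 -0.03 0 0;0 -0.03 0 0;0 -0.03 0 0;0 -0.03 0 0;0 -0.03 0 0;0 -0.03 0 0;0 0 0 0;0 0 0 0"}}

```text
t: 17.17
tool_pos: [547.7, -123.3, 112.2]
tcp_rot: [-180.0, 0.0, 0.4]
wrist_force: [-0.2, 3.5, -0.8]
finger_gap: 0.114
grasp_force: 98.3
```

```bash
python3 st.py
```

```text
{'t': 17.1667, 'tool_pos': [547.74, -123.26, 112.25], 'tcp_rot': [-180.0, 0.0, 0.45], 'wrist_force': [-0.22, 3.48, -0.81], 'wrist_torque': [0.67, -0.1, 0.02], 'finger_gap': 0.113781163342499, 'grasp_force': 98.27258348464966}
```

Request:
{"api": "step_arm", "payload": {"targets": "0 -0.02 0.005 0;0 -0.02 0 0;0 -0.02 0 0;0 -0.02 0 0;0 0 0 0;0 0 0 0;0 0 0 0;0 0 0 0", "squeeze": 40}}

```text
t: 17.83
tool_pos: [547.8, -121.0, 112.1]
tcp_rot: [180.0, -0.0, 0.4]
wrist_force: [-0.0, -0.2, 0.3]
finger_gap: 0.113
grasp_force: 98.4
```

```bash
python3 st.py
```

```text
{'t': 17.8333, 'tool_pos': [547.82, -120.99, 112.14], 'tcp_rot': [179.99, -0.01, 0.45], 'wrist_force': [-0.04, -0.17, 0.31], 'wrist_torque': [-0.05, -0.03, 0.02], 'finger_gap': 0.11344307294291466, 'grasp_force': 98.36956858634949}
```

Request:
{"api": "step_arm", "payload": {"targets": "0 0 0 0;0 0 0 0;0 0 0 0;0 0 0 0;0 0 0 0;0 0 0 0;0 0 0 0;0 0 0 0", "fingers": 45}}

```text
t: 18.5
tool_pos: [547.7, -120.9, 112.1]
tcp_rot: [-180.0, 0.0, 0.4]
wrist_force: [-0.7, 0.7, 0.2]
finger_gap: 0.523
grasp_force: 0.0
```

```bash
python3 st.py
```

```text
{'t': 18.5, 'tool_pos': [547.71, -120.85, 112.07], 'tcp_rot': [-180.0, 0.0, 0.45], 'wrist_force': [-0.73, 0.66, 0.2], 'wrist_torque': [0.0, 0.05, 0.05], 'finger_gap': 0.5225072415768105, 'grasp_force': 0.0}
```

Request:
{"api": "step_arm", "payload": {"targets": "0 0 -0.2 0;0 0 -0.4 0;0 0 -0.6 0;0 0 -0.8 0;0 0 -0.8 0;0 0 -0.8 0;0 0 -0.6 0;0 0 -0.2 0"}}

```text
t: 19.17
tool_pos: [549.3, -121.2, 248.4]
tcp_rot: [179.9, -0.3, 0.4]
wrist_force: [1.3, 0.1, 0.0]
finger_gap: 0.523
grasp_force: 0.0
```

Request:
{"api": "step_arm", "payload": {"targets": "0 -0.5 0 0;0 -1 0 0;0 -1 0 0;0 -1 0 0;0 -1 0 0;0 -1 0 0;0 -0.5 0 0;0 0 0 0"}}

```text
t: 19.83
tool_pos: [545.9, 61.9, 244.0]
tcp_rot: [-180.0, 0.0, 0.6]
wrist_force: [0.6, -0.6, 0.6]
finger_gap: 0.527
grasp_force: 0.0
```

```bash
python3 st.py
python3 - <<'E'
from h import *
s=get('scene'); t=get('top')
a=cv2.resize(s['pixels'][130:250,180:380,::-1],(800,480),interpolation=cv2.INTER_CUBIC)
b=cv2.resize(t['pixels'][165:245,178:382,::-1],(800,314),interpolation=cv2.INTER_CUBIC)
cv2.imwrite('pics/f1.png',cv2.resize(np.vstack([a,b]),(600,596)))
E
```

```text
{'t': 19.8333, 'tool_pos': [545.95, 61.88, 244.02], 'tcp_rot': [-179.95, 0.02, 0.6], 'wrist_force': [0.58, -0.56, 0.63], 'wrist_torque': [-0.01, 0.05, -0.04], 'finger_gap': 0.5267533960584223, 'grasp_force': 0.0}
```

View pics/f1.png

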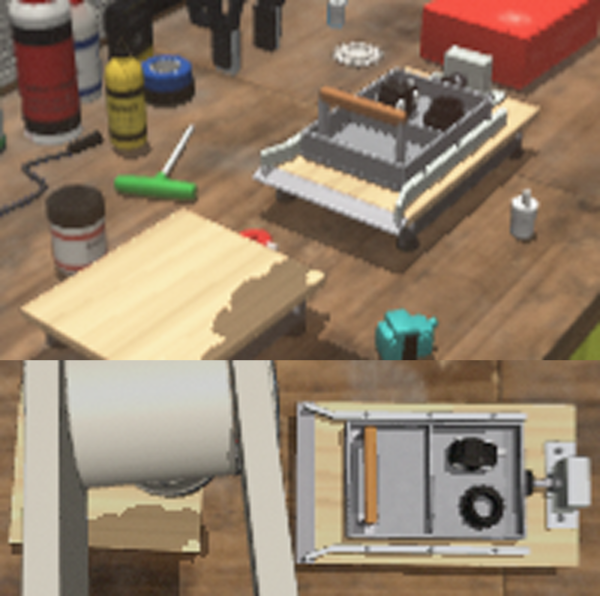

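The tray is seated between the rails with its nose against the black buffer head at about (527,484). Both parts are in it and the bystanders look unmoved.

```bash
python3 -c "
from plant import close_job; print(close_job())"
```

```text
the job is handed in; nothing more can be done
None
```

The job is handed in: the tray slid across level, the buffer took about 10 N (estimated from wrist force less sliding friction) for about half a second, and the tray was left resting against the buffer with both parts in it and the loose things apparently unmoved.

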